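Load the bottle carousel and hold its index plunger out

TASK

Take the empty amber bottle that stands by itself on the bench, put it down (do not drop it) in the one free cup of the small bottle carousel, upright and right down on the cup's floor, and let go of it. Then take the black knob of the carousel's sprung index plunger, pull it straight up as far as it goes so that the pin is well clear of its hole in the disc, and finish while still holding it there: do not let go of the knob at the end. Leave the two bottles already in the carousel, the dropper bottle and the beaker where they are.

Things in the scene. Friction and masses are not known exactly. Their poses are not given: they have to be found in the camera images.
- bottle: the empty amber glass bottle to load, without a cap, standing alone on the bench: straight round body of diameter 32 mm from its underside up to 52 mm, then a shoulder to a neck of diameter 20 mm, total height 75 mm, about 60 g. Origin at the centre of its underside, z up along its axis.
- free_cup_floor (a point): centre of the inner floor of the free cup on the carousel disc, 33 mm above the bench; where the bottle's underside centre belongs. The cup is round, of grey plastic: inner diameter 38 mm, outer 46 mm, rim 10 mm above this floor. z up.
- carousel: bottle carousel, fixed: aluminium disc, diameter 230 mm, top 30 mm above the bench; does not turn now. Origin on the bench under its centre. Three grey cups at radius 65 mm, 90, 210 and 330 degrees from its x (any may be free). At its -y a grey bracket (26 mm wide, top 60 mm up) reaches over the rim; 100 mm from the centre it carries the upright plunger: sleeve of diameter 16 mm up to z 83, knob above.
- knob_center (a point): centre of the plunger's black round knob (diameter 28 mm, height 26 mm, axis upright), on the plunger's axis; it rises with the plunger. With the plunger home it is 97 mm above the bench. z up.
- plunger (a joint): travel of the index plunger straight up, in m: 0 = home, the steel pin (diameter 10 mm) 10 mm deep in its hole in the disc; 0.020 = fully up, at its stop. A spring pulls it home: upward pull needed about 4 N at 0, rising to about 10 N at 0.020. It goes home if let go.
- seated_b: amber glass bottle like the one to be loaded (diameter 32, height 75), already standing in one of the other two cups; origin at the centre of its underside, z up. Not to be disturbed.
- seated_c: amber glass bottle like the one to be loaded (diameter 32, height 75), already standing in one of the other two cups; origin at the centre of its underside, z up. Not to be disturbed.
- dropper: dropper bottle standing on the bench: amber body of diameter 38 mm with a paper band, black collar and rubber bulb, height 114 mm; origin at the centre of its underside, z up. Not to be disturbed.
- beaker: glass beaker standing on the bench, outer diameter 68 mm, 95 mm tall, with two white sticks that reach up to 150 mm and up to 41 mm sideways from its axis; origin at the centre of its underside, z up. Not to be disturbed.
There are look-alikes about, which are no part of the job. What is shaped like the bottle but yellow is not meant.

How it is judged:
On the way, in this order (a step that is already met when the one before it is completed fails the run):
1. the bottle stands upright on the floor of the free cup and is let go, the plunger still home (horizontal distance between bottle and free_cup_floor below 0.005 m and z of bottle in the frame of free_cup_floor between -0.003 and 0.003 m and angle between bottle's own z axis and vertical below 0.08 rad and linear speed of bottle below 0.02 m/s and contact force between the fingers and bottle below 0.1 N and value of joint plunger below 0.005 m), for 0.2 s.
2. the knob is held pulled fully up by the fingers, the bottle still in its cup (horizontal distance between bottle and free_cup_floor below 0.005 m and z of bottle in the frame of free_cup_floor between -0.003 and 0.003 m and angle between bottle's own z axis and vertical below 0.08 rad and linear speed of bottle below 0.02 m/s and contact force between the fingers and bottle below 0.1 N and value of joint plunger above 0.017 m and contact force between the fingers and plunger above 3 N), for 0.3 s.
At the end, for the whole second after the job is handed in: Bottle untouched in the free cup, within 0.08 rad of upright, 3 mm of the floor height, 5 mm of its centre; fingers hold the knob (over 3 N), plunger at rest more than 17 of 20 mm up; dropper bottle and beaker within 30 mm, seated bottles within 12 mm of their starts (all of step 2 and velocity of joint plunger between -0.01 and 0.01 m/s and contact force between bottle and plunger below 0.1 N and distance of each of dropper, beaker from where it was at the start of the episode below 0.03 m and distance of each of seated_b, seated_c from where it was at the start of the episode below 0.012 m); the arm keeps its last pose, push and grip.
It fails at once if the bottle is dropped (in free fall more than 17 mm above the cup's floor height) (height (world z) of bottle above 0.05 m and contact force between bottle and anything else below 0.01 N).
It fails at once if the dropper bottle or the beaker is moved more than 30 mm or tipped (distance of any of dropper, beaker from where it was at the start of the episode above 0.03 m or angle between any of dropper, beaker's own z axis and vertical above 0.35 rad).
It fails at once if a bottle already in the carousel is moved more than 12 mm or tipped (distance of any of seated_b, seated_c from where it was at the start of the episode above 0.012 m or angle between any of seated_b, seated_c's own z axis and vertical above 0.35 rad).
It also fails if it takes over 46 s, if anything falls off the work surface, if the arm or the gripper's body presses on something with over 40 N, if the wrist force passes 120 N, or if a joint passes its speed limit or range.

ROBOT

A 7-joint arm with a two-finger parallel gripper is mounted at the origin on the work surface. World frame = base frame: x ahead of the robot, y to its left, z up, the work surface at z = 0. Lengths are in m, angles in rad, forces in N, time in s.
With the tool pointing down it reaches from about 0.4 to 0.85 m from the base axis. Payload 4.5 kg.
Tool frame: the origin (TCP) lies on the mounting face of the last link; the fingertips stand 166 mm ahead of it and the grasp point (between the pads) lies 147 mm ahead of it; z points along the fingers, y is the direction in which the jaws open and shut (so a half turn about z gives the same grasp; the last joint's range is limited). The gripper opens to 88 mm and grips with 3 to 60 N. Pads are 18 mm wide; open, the fingers measure 123 mm over their backs; the gripper's body (75 mm by 187 mm) begins 45 mm behind the grasp point.
Start: joints at [-1.219, 0.689, -0.195, 1.565, 0.157, 0.902, -0.215], TCP at [0.195, 0.594, 0.405] pointing down, gripper open.
Joint ranges: [-3.01, 3.01], [-0.46, 2.08], [-1.47, 1.51], [0.13, 2.56], [-1, 4.14], [0.04, 2.09], [-2.66, 2.66]. Speed limits (rad/s): [2.57, 2.57, 3.14, 3.14, 3.14, 3.14, 3.14].

INTERFACE

Orientations are given as a unit quaternion [w, x, y, z].
In Python, from cell import robot gives the robot as it stands. Calls block until the motion is done:
- robot.move_pose(position, orientation): joint-space move of the TCP to a pose.
- robot.movel(position, vel=0.15, ori=None, until_force=None): straight line of the TCP; ori=None keeps the orientation; vel is the mean speed in m/s. With until_force (N) it stops when the force on the tool has changed by that much, and returns True; else False.
- robot.move_j(angles): joint-space move.
- robot.command_gripper(opening, grasp_force=None): finger opening in m; grasp_force is the grip in N (None keeps the last); returns when the fingers have stopped.
- robot.pause(seconds).
- robot.solve_ik(position, orientation): joint angles nearest the present ones, or None.
- robot.get_obs(): the state.
- robot.get_image(name): name is "side" or "top" or "wrist"; returns a dict with "pixels" (420x560x3 uint8, blue, green, red), "range_z" (420x560 float32, m along the optical axis (not along the pixel's ray), 0 where there is no reading), "camera_matrix" (3x3 intrinsics, pixels), "rvec" (rotation vector, rad) and "tvec" (3), from world to camera coordinates, as OpenCV has them; the wrist camera has in their place "mount" (4x4, takes a point from camera to tool coordinates, whose origin is the TCP and whose axes are the flange's). Camera axes: x right, y down, z forward; pixel columns grow to the right and rows downward; lengths in m; the calibration is good to about 2 mm. A picture is of the moment at which its call begins: read the wrist's pose just before it.
A pose or a line that the arm cannot do raises robot.MotionError and nothing moves.
- robot.job_done(): hands the job in, once; it reports no verdict.
The state is a dict: "time_s": time; "joint_positions": joint angles; "qvel": joint speeds; "effort": joint torques, N m; "eef_pos": TCP position; "orientation": TCP orientation; "ft_force": force on the tool from outside, world axes, zero at the start; "moment": the same for the moment, N m; "finger_gap": finger opening in m.
Only numpy, scipy, OpenCV 4.12 (cv2) and the standard library are available. Lean on these libraries where they do the work, as an engineer would, in place of code of your own. Each camera call takes 0.05 s, during which the arm holds its last target. There are 200 camera calls.

## Working session

There is one attempt and no reset: what is moved stays moved. The work goes in short steps, each a Python script; the robot and the scene stay as the last script left them, time stands still between calls to the robot, and variables do not carry over. Pictures are saved under pics/ and viewed, about 8 in all and at most 12, crops included, and the job is handed in when it is done.

```bash
mkdir -p pics
cat > h.py <<'E'
import numpy as np, cv2
from cell import robot
from scipy.spatial.transform import Rotation as R
def cloud(im, T=None):
    K=np.array(im["camera_matrix"]); z=im["range_z"]
    v,u=np.mgrid[:z.shape[0],:z.shape[1]]
    p=np.stack([(u-K[0,2])/K[0,0]*z,(v-K[1,2])/K[1,1]*z,z],-1)
    if "mount" in im:
        M=np.array(im["mount"]); p=p@M[:3,:3].T+M[:3,3]
        pos,q=T; Rw=R.from_quat(np.r_[q[1:],q[0]]).as_matrix()
        p=p@Rw.T+pos
    else:
        Rm=cv2.Rodrigues(np.array(im["rvec"],float))[0]
        p=(p-np.array(im["tvec"]).ravel())@Rm
    p[z==0]=np.nan
    return p
def snap(name,fn):
    o=robot.get_obs(); im=robot.get_image(name)
    cv2.imwrite(f"pics/{fn}.png",im["pixels"]); c=cloud(im,(np.array(o["eef_pos"]),np.array(o["orientation"])))
    np.save(f"pics/{fn}.npy",c); return im["pixels"],c
E
python3 - <<'E'
from h import *
a,_=snap("top","top0"); b,_=snap("side","side0")
print(robot.get_obs())
E
```

```text
{'time_s': 0.1, 'joint_positions': array([-1.21919221,  0.68985391, -0.19450207,  1.56620106,  0.15727994,
        0.90249242, -0.21511832]), 'qvel': array([-0.00213731, -0.0001996 ,  0.00100915, -0.00459804,  0.00025327,
       -0.00110006,  0.00049255]), 'effort': array([-4.18455951e-03, -5.28497207e+01, -1.27186339e+00, -1.53837705e+01,
       -5.25989046e-02,  1.98318055e-03,  7.15034389e-05]), 'eef_pos': array([0.19523969, 0.59342494, 0.40402878]), 'orientation': array([-6.81242013e-05,  1.58220884e-01,  9.87403432e-01, -7.81054371e-04]), 'ft_force': array([-0.30770151,  0.30008044,  0.32867394]), 'moment': array([-0.03508351, -0.0033976 , -0.0206496 ]), 'finger_gap': 0.0885833068345667}
```

View pics/top0.png

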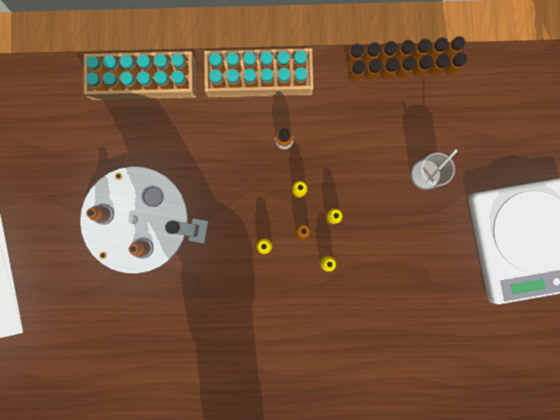

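View pics/side0.png

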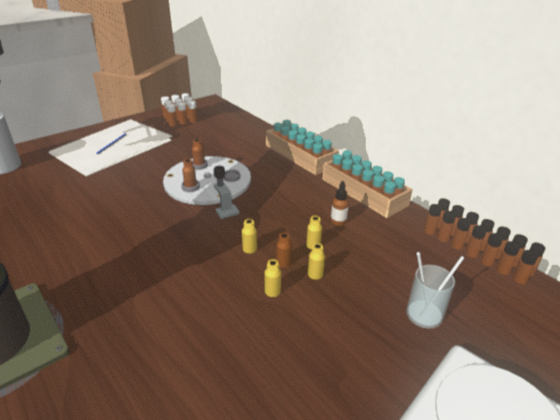

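Top view: the amber bottle is at (304,232), the only amber one among four yellow look-alikes at (300,188), (335,216), (264,246) and (329,264). The dark free cup is at (152,196), the seated bottles at about (97,213) and (138,249), and the knob at (173,228). The dropper is at (284,138) and the beaker at (430,172). I'll confirm with a crop and take coordinates.

Run:
```python
from h import *
im=cv2.imread("pics/top0.png"); c=np.load("pics/top0.npy")
cv2.imwrite("pics/crop1.png",np.hstack([cv2.resize(im[155:285,70:215],None,fx=3,fy=3,interpolation=2)[:390],cv2.resize(im[155:285,250:350],None,fx=3,fy=3,interpolation=2)]))
for n,(u,v) in dict(bottle=(304,232),y1=(300,188),y2=(335,216),y3=(264,246),y4=(329,264),cup=(152,196),sb=(97,213),sc=(138,249),knob=(173,228),hub=(133,219),brk=(198,231),drop=(284,138),beak=(430,172)).items():
    print(n,c[v,u].round(4), 'max', np.array(c[v-6:v+7,u-6:u+7].reshape(-1,3))[np.nanargmax(c[v-6:v+7,u-6:u+7,2])].round(4))
# disc fit
m=(np.abs(c[...,2]-.030)<.004); m[:, :70]=0; m[:,215:]=0; m[:150]=0; m[285:]=0
pts=c[m][:,:2].astype(np.float32); print('disc',len(pts),cv2.minEnclosingCircle(pts))
```

```text
bottle [ 0.5294 -0.1478  0.0776] max [ 0.5313 -0.1518  0.0817]
y1 [ 0.6207 -0.1422  0.0737] max [ 0.6178 -0.1438  0.0822]
y2 [ 0.5607 -0.2125  0.0783] max [ 0.5688 -0.2146  0.0801]
y3 [ 0.5026 -0.0649  0.0763] max [ 0.5027 -0.063   0.0799]
y4 [ 0.4627 -0.1973  0.0769] max [ 0.4609 -0.1989  0.0807]
cup [0.6146 0.1753 0.033 ] max [0.6008 0.1606 0.0413]
sb [0.5775 0.27   0.1015] max [0.5832 0.2761 0.1126]
sc [0.5032 0.1859 0.1077] max [0.5114 0.1923 0.113 ]
knob [0.5434 0.1144 0.113 ] max [0.5453 0.1142 0.1138]
hub [0.5658 0.2141 0.0418] max [0.5701 0.222  0.0441]
brk [0.5373 0.081  0.009 ] max [0.537 0.085 0.063]
drop [ 0.7249 -0.1115  0.0808] max [ 0.7284 -0.1133  0.1163]
beak [ 0.6554 -0.4331  0.0032] max [ 0.6293 -0.4005  0.1285]
disc 6962 ((0.5623423457145691, 0.2050907015800476), 0.12750639021396637)
```

View pics/crop1.png

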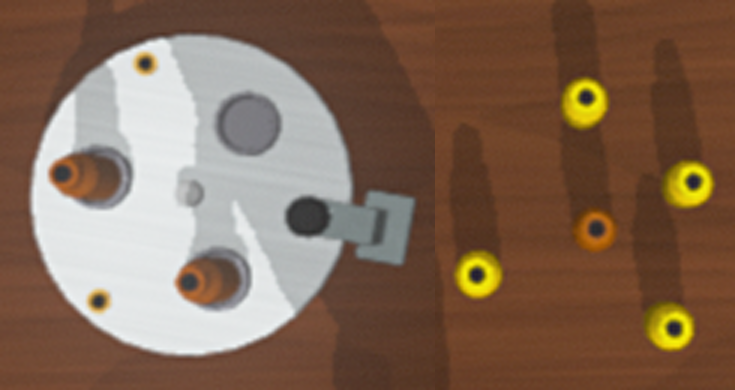

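The crop confirms that the amber bottle stands in the middle of the yellow ones, and that the grey cup is empty. Jaws along 72° clear all four yellow neighbours. I'll move over the bottle and then over the carousel for close looks.

```bash
cat >> h.py <<'E'
def ori(deg):
    t=np.radians(deg); y=np.array([np.cos(t),np.sin(t),0]); z=np.array([0,0,-1.]); x=np.cross(y,z)
    q=R.from_matrix(np.stack([x,y,z],1)).as_quat(); return np.r_[q[3],q[:3]]
E
python3 - <<'E'
from h import *
robot.move_pose([0.56,0.17,0.45],ori(72)); robot.pause(.3)
a,_=snap("wrist","wc")
robot.move_pose([0.531,-0.150,0.36],ori(72)); robot.pause(.3)
b,_=snap("wrist","wb")
cv2.imwrite("pics/w2.png",cv2.resize(np.hstack([a,b]),(800,300)))
print(robot.get_obs()["time_s"],robot.get_obs()["joint_positions"].round(2),robot.get_obs()["eef_pos"])
E
```

```text
4.075 [ 0.33  0.66 -0.23  1.83  0.23  0.68  1.23] [ 0.53124067 -0.14939418  0.36013321]
```

View pics/w2.png

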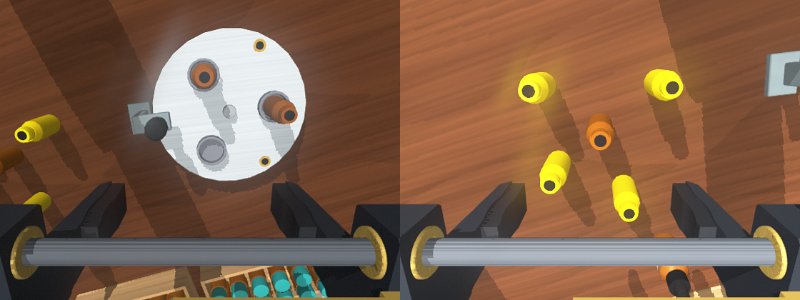

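Wrist views: free cup at about (297,210) full-res in the carousel shot, knob at (218,180), and the amber bottle at (280,189) in the second shot. Now I'll fit these from the depth clouds.

Run:
```python
from h import *
def sel(c,xy,r,z0,z1):
    p=c.reshape(-1,3); return p[(np.hypot(p[:,0]-xy[0],p[:,1]-xy[1])<r)&(p[:,2]>z0)&(p[:,2]<z1)]
def fit(p):
    A=np.c_[2*p[:,:2],np.ones(len(p))]; s=np.linalg.lstsq(A,(p[:,:2]**2).sum(1),rcond=None)[0]
    return s[:2].round(4),np.sqrt(s[2]+s[:2]@s[:2]).round(4)
def show(n,p):
    print(n,len(p),'mec',np.round(np.r_[cv2.minEnclosingCircle(p[:,:2].astype(np.float32))[0]+(cv2.minEnclosingCircle(p[:,:2].astype(np.float32))[1],)],4),'fit',fit(p),'zmed',np.median(p[:,2]).round(4))
for f,n in (("wb","bottle"),("top0","bottle")):
    c=np.load(f"pics/{f}.npy"); show(f+" neck",sel(c,(.531,-.15),.028,.066,.085)); show(f+" body",sel(c,(.531,-.15),.03,.02,.05))
for f in ("wc","top0"):
    c=np.load(f"pics/{f}.npy")
    show(f+" rim",sel(c,(.6146,.1753),.03,.040,.048)); show(f+" floor",sel(c,(.6146,.1753),.017,.025,.037))
    show(f+" knob",sel(c,(.5435,.114),.025,.105,.12)); show(f+" hub",sel(c,(.567,.215),.02,.036,.05))
    q=sel(c,(.566,.213),.14,.024,.036); q=q[q[:,1]>.13]; show(f+" disc",q)
    show(f+" sb",sel(c,(.58,.273),.028,.1,.12)); show(f+" sc",sel(c,(.509,.19),.028,.1,.12))
```

```text
wb neck 698 mec [ 0.5307 -0.1479  0.0113] fit (array([ 0.53  , -0.1477]), np.float64(0.0077)) zmed 0.074
wb body 244 mec [ 0.5303 -0.148   0.0159] fit (array([ 0.5309, -0.148 ]), np.float64(0.0156)) zmed 0.0373
top0 neck 92 mec [ 0.5319 -0.1469  0.0112] fit (array([ 0.5318, -0.1466]), np.float64(0.0079)) zmed 0.0747
top0 body 3 mec [ 0.5361 -0.137   0.0114] fit (array([ 0.5321, -0.1469]), np.float64(0.0156)) zmed 0.0418
wc rim 416 mec [0.6132 0.1727 0.0229] fit (array([0.6131, 0.173 ]), np.float64(0.0208)) zmed 0.0418
wc floor 686 mec [0.6146 0.1751 0.0169] fit (array([0.6149, 0.175 ]), np.float64(0.0119)) zmed 0.032
wc knob 700 mec [0.5451 0.1181 0.0137] fit (array([0.5448, 0.1184]), np.float64(0.0094)) zmed 0.1086
wc hub 275 mec [0.5647 0.2157 0.01  ] fit (array([0.5643, 0.2157]), np.float64(0.0069)) zmed 0.0388
wc disc 29309 mec [0.5648 0.216  0.1149] fit (array([0.5615, 0.2227]), np.float64(0.0797)) zmed 0.029
wc sb 532 mec [0.5772 0.2795 0.0114] fit (array([0.5768, 0.2788]), np.float64(0.0078)) zmed 0.1069
wc sc 562 mec [0.5033 0.1949 0.0112] fit (array([0.503, 0.195]), np.float64(0.0078)) zmed 0.1071
top0 rim 114 mec [0.6144 0.1736 0.023 ] fit (array([0.6144, 0.1732]), np.float64(0.0208)) zmed 0.0431
top0 floor 187 mec [0.6145 0.1753 0.017 ] fit (array([0.6148, 0.1759]), np.float64(0.0119)) zmed 0.0334
top0 knob 141 mec [0.5457 0.1184 0.0141] fit (array([0.5462, 0.1185]), np.float64(0.0095)) zmed 0.1101
top0 hub 70 mec [0.5691 0.214  0.0186] fit (array([0.5659, 0.2146]), np.float64(0.0079)) zmed 0.04
top0 disc 7053 mec [0.5661 0.2171 0.115 ] fit (array([0.5653, 0.223 ]), np.float64(0.08)) zmed 0.0306
top0 sb 103 mec [0.5786 0.2802 0.0113] fit (array([0.5788, 0.2795]), np.float64(0.0079)) zmed 0.1081
top0 sc 102 mec [0.5044 0.1952 0.0112] fit (array([0.5044, 0.1949]), np.float64(0.008)) zmed 0.1081
```

Both cameras agree to about 1.5 mm. The geometry also checks: cup radius 65.2 mm and knob radius 99.9 mm from the disc centre. Next is the pick.

Run:
```python
from h import *
q=ori(72)
robot.command_gripper(0.058,15)
robot.movel([.5308,-.1476,.30],ori=q)
print(robot.movel([.5308,-.1476,.190],vel=.1,until_force=8), robot.get_obs()["eef_pos"])
robot.command_gripper(0.0,15); o=robot.get_obs(); print("gap",o["finger_gap"],o["ft_force"])
robot.movel([.5308,-.1476,.325],vel=.12)
robot.movel([.6138,.1730,.325],vel=.2,ori=q); robot.pause(.3)
o=robot.get_obs(); print("gap",o["finger_gap"],o["ft_force"],o["eef_pos"],o["time_s"])
a,_=snap("wrist","wg"); b,_=snap("side","sg")
cv2.imwrite("pics/g.png",np.hstack([cv2.resize(a,(400,300)),cv2.resize(b[60:270,100:380],(400,300))]))
```

```text
False [ 0.53105039 -0.14768502  0.19056145]
gap 0.03117863503014506 [-0.21770355  0.50876403  1.9140368 ]
gap 0.03161560657763347 [-0.41096941  0.31491765 -0.88399469] [0.61381528 0.17260507 0.32506026] 10.3833
```

View pics/g.png

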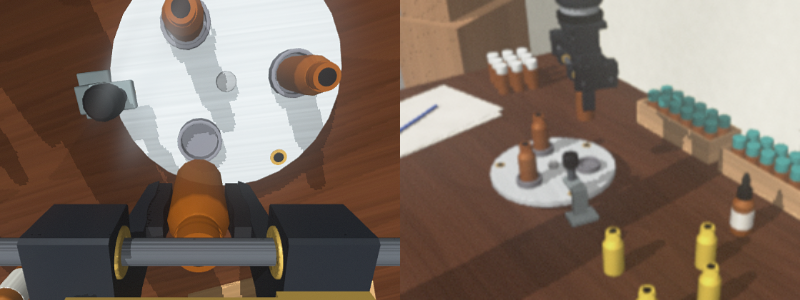

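The bottle is held upright between the pads (left picture, 200,200) over the free cup, and gap and weight agree. I'll lower it with a force stop.

Run:
```python
from h import *
q=ori(72); x,y=.6138,.1730
robot.movel([x,y,.250],vel=.1,ori=q)
h=robot.movel([x,y,.229],vel=.03,until_force=3); o=robot.get_obs(); print(h,o["eef_pos"],o["ft_force"])
if not h:
    h=robot.movel([x,y,.219],vel=.01,until_force=3); o=robot.get_obs(); print(h,o["eef_pos"],o["ft_force"],o["time_s"])
```

```text
False [0.6138868  0.17304564 0.22906069] [ 0.53462109 -0.26020596 -0.36261482]
True [0.61378592 0.17304203 0.22323115] [-0.34798749 -0.22604401  5.34317598] 12.875
```

Contact came at exactly the expected height (0.2232, predicted 0.223). I'll release, back off and look.

Run:
```python
from h import *
q=ori(72); x,y=.6138,.1730
robot.command_gripper(0.060); robot.pause(.4)
robot.movel([x,y,.33],vel=.12)
robot.movel([.5453,.1183,.33],ori=q,vel=.15); robot.pause(.2)
a,c=snap("wrist","wr"); b,_=snap("top","tr")
t=np.load("pics/tr.npy")
for n,cc in(("w",c),("t",t)):
  for m,xy,z0 in (("bottle",(.6138,.173),.1),("knob",(.5453,.1183),.105)):
    p=cc.reshape(-1,3); p=p[(np.hypot(p[:,0]-xy[0],p[:,1]-xy[1])<.025)&(p[:,2]>z0)&(p[:,2]<.125)]
    if len(p): print(n,m,len(p),cv2.minEnclosingCircle(p[:,:2].astype(np.float32)),np.median(p[:,2]))
print(robot.get_obs()["time_s"])
cv2.imwrite("pics/r.png",np.hstack([cv2.resize(a,(400,300)),cv2.resize(b[150:285,60:240],(400,300))]))
```

```text
w bottle 2 ((0.6092746257781982, 0.18225783109664917), 0.0016714937519282103) 0.10148128491358419
w knob 1590 ((0.5447664856910706, 0.11772745102643967), 0.014018526300787926) 0.10864008260381974
t bottle 99 ((0.6145260334014893, 0.17278526723384857), 0.011276454664766788) 0.10793360018174983
15.95
```

View pics/r.png

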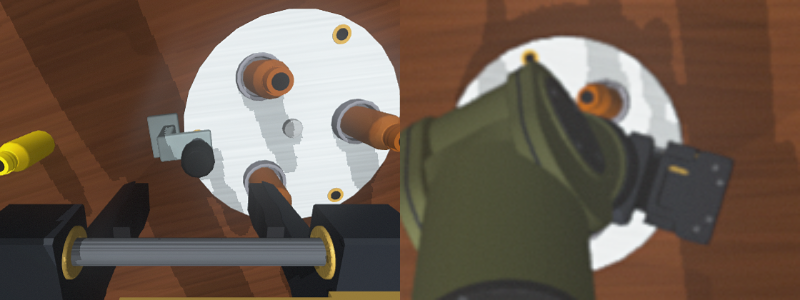

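The bottle sits upright in the cup: neck top at z 0.108 and 0.7 mm from the cup centre, the same height as the seated bottles. Next I'll grip the knob and pull up.

Run:
```python
from h import *
x,y=.5451,.1181
robot.movel([x,y,.27],vel=.12)
h=robot.movel([x,y,.245],vel=.06,until_force=6); o=robot.get_obs(); print(h,o["eef_pos"],o["ft_force"])
if not h:
    robot.command_gripper(0.0,45); o=robot.get_obs(); print("gap",o["finger_gap"],o["ft_force"]); f0=o["ft_force"][2]; z0=o["eef_pos"][2]
    for d in (.005,.010,.015,.018,.020):
        robot.movel([x,y,z0+d],vel=.03); robot.pause(.1); o=robot.get_obs(); print(d,(o["eef_pos"][2]-z0).round(4),o["ft_force"].round(2),o["finger_gap"].round(4),o["time_s"])
```

```text
False [0.54503293 0.11812623 0.24470941] [ 0.33100888  0.48955818 -0.49504657]
gap 0.02623230451450855 [ 1.31668947  2.67194306 -0.24053129]Traceback (most recent call last):
  File "<stdin>", line 8, in <module>
AttributeError: 'float' object has no attribute 'round'
```

Run:
```python
from h import *
x,y=.5451,.1181; z0=.2447
for d in (.005,.010,.015,.018,.020,.021):
    robot.movel([x,y,z0+d],vel=.03); robot.pause(.1); o=robot.get_obs(); print(d,round(o["eef_pos"][2]-z0,4),np.round(o["ft_force"],2),round(o["finger_gap"],4),o["time_s"])
    if o["ft_force"][2]<-20: break
a,c=snap("wrist","wk"); b,_=snap("side","sk")
cv2.imwrite("pics/k.png",np.hstack([cv2.resize(a,(400,300)),cv2.resize(b[120:240,130:290],(400,300))]))
```

```text
0.005 0.005 [ 3.18  3.47 -5.74] 0.0262 18.5583
0.01 0.01 [ 3.43  4.31 -5.64] 0.0262 18.975
0.015 0.0148 [ 3.46  5.05 -7.11] 0.0264 19.3917
0.018 0.0177 [ 3.52  4.57 -8.83] 0.026 19.7417
0.02 0.0196 [ 3.05  3.88 -9.58] 0.0263 20.0917
0.021 0.0205 [ 3.48  5.25 -9.31] 0.0259 20.4417
```

View pics/k.png

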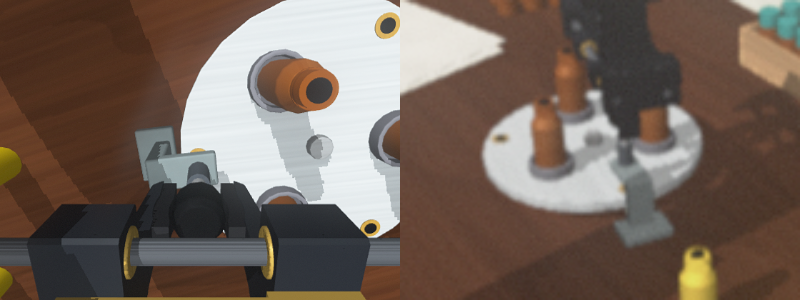

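The force follows the spring curve (about 5.7 rising to 9.5 N) and the knob is still in the grip. The stop isn't clearly felt yet, so I'll creep up to it.

Run:
```python
from h import *
x,y=.5451,.1181; z0=.2447
for d in (.022,.023,.024):
    robot.movel([x,y,z0+d],vel=.01); robot.pause(.2); f=np.mean([robot.get_obs()["ft_force"] for _ in range(1)],0); o=robot.get_obs(); print(d,round(o["eef_pos"][2]-z0,4),np.round(f,2),round(o["finger_gap"],4),o["time_s"])
    if f[2]<-13: break
# knob height vs. gripper: knob top in wrist view before/after
a,c=snap("wrist","wk2")
for n in("wk","wk2"):
    p=np.load(f"pics/{n}.npy").reshape(-1,3); m=(np.hypot(p[:,0]-x,p[:,1]-y)<.011)&(p[:,2]>.06)&(p[:,2]<.145)
    print(n,m.sum(),np.percentile(p[m][:,2],[5,50,80,90,95,99]).round(4) if m.any() else None)
robot.pause(.5); o=robot.get_obs(); print(o["ft_force"],o["eef_pos"],o["time_s"])
```

```text
0.022 0.0207 [  6.19   5.64 -16.94] 0.0261 20.9917
wk 3226 [0.0671 0.1287 0.1293 0.1295 0.1297 0.1302]
wk2 3236 [0.067  0.1288 0.1294 0.1297 0.1299 0.1302]
[  5.65437246   4.51946719 -16.49818013] [0.54531632 0.11859579 0.26543826] 21.5417
```

The stop is reached: force jumps to 16.9 N and holds steady. The knob top rose from 0.1086 to 0.129, the full 20 mm. The last side view showed the loaded bottle still upright in its cup, so I'm handing in.

```bash
python3 -c "
from cell import robot
robot.job_done(); o=robot.get_obs(); print(o['ft_force'],o['finger_gap'],o['time_s'])"
```

```text
the job is handed in; nothing more can be done
the job is handed in; nothing more can be done
```

The amber bottle is in the free cup and released, and the job was handed in with the gripper still holding the plunger knob pulled fully up. This was at about 21.5 s of the 46 s allowed.

- **Bottle:** it touched the cup floor at the predicted height. After release it measured about 0.7 mm from the cup centre, with its top at 108 mm, the same as the seated bottles. I did not re-measure it after the pull; the side view taken then showed it upright in its cup.
- **Knob:** its top rose about 20 mm (0.1086 to 0.129). The pull rose with the spring, then jumped to about 16.5–17 N at the stop and stayed there for half a second with no slip seen.
- **Not confirmed:** the wrist also showed a steady sideways force of about 7 N on the held knob, so the grip was slightly off-centre. I did not measure the dropper bottle, beaker or seated bottles again at the end; the arm never went near the dropper or beaker. The hand-in gave no verdict.

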